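# Set the inspection camera's focus and present the milled bracket to it

### The arm

A 6-joint arm with a two-finger parallel gripper is mounted at the origin on the work surface. World frame = base frame: x ahead of the robot, y to its left, z up, the work surface at z = 0. Lengths are in mm, angles in degrees, forces in N, time in s.
With the tool pointing down it reaches from about 375 to 900 mm from the base axis. Payload 3.1 kg.
Tool frame: the origin (TCP) lies at the very end of the fingers, on their centre line; the grasp point (between the pads) lies 19 mm behind it; z points along the fingers, y is the line along which they close (so a half turn about z gives the same grasp; the last joint's range is limited). The gripper opens to 87 mm and grips with 3 to 60 N. Pads are 19 mm wide; open, the fingers measure 117 mm over their backs; the gripper's body (75 mm by 190 mm) begins 51 mm behind the grasp point.
Start: joints at [-87.004, 30.224, 82.088, -0, 67.689, -10.227], TCP at [142.998, -608.398, 222.548] pointing down, gripper open.
Joint ranges: [-176.69, 176.69], [-43.24, 126.21], [12.49, 139.97], [-82, 262], [0, 151.66], [-163.58, 163.58]. Speed limits (degrees/s): [159.86, 159.86, 180, 180, 180, 180].

### API

Orientations are given as a 3x3 rotation matrix whose columns are the frame's x, y, z axes.
In Python, from plant import arm, vision gives the robot as it stands.
- The arm moves only by the tool drive_tool, never from a script. Its argument "plan" is one flat list of numbers, 7 for each row, row after row: the shift along the tool's x, y, z normalised to -1 to 1, where 1 is 800 mm, then the turn, a rotation vector about the tool's x, y, z normalised to -1 to 1, where 1 is 2 pi rad, then the finger opening in mm, from 0 to 87. A call has 1 to 5 rows; each row is the pose to reach, as a shift and turn from the pose commanded when the call began, along the tool's axes at that moment, turning the shorter way round; what a row does not reach only later rows make up. A row lasts 1/10 s, in which the tool goes at most 50 mm and 8.59 degrees, less where a joint would pass 70% of its speed; a pose out of reach is approached as far as the arm can. A call with a number of a shift or a turn outside -1 to 1 is refused whole. A call with a gripper value outside its range is refused whole. The fingers move at their own pace and stop on an object; the grip force is fixed at half the most. Time passes only in rows, so rows that repeat a pose let the fingers close. It gives the time, the measured TCP pose, the force, the opening and the grip force at its end, in the units of the state.
- arm.get_obs(): the state, without advancing time (a new reading comes with each control period).
- vision.read_camera(name): name is "side" or "top"; returns a dict with "frame" (420x560x3 uint8, blue, green, red), "K" (3x3 intrinsics, pixels), "rvec" (rotation vector, rad) and "tvec" (3), from world to camera coordinates, as OpenCV has them. Camera axes: x right, y down, z forward; pixel columns grow to the right and rows downward; lengths in mm; the calibration is good to about 2 mm. A picture is of the moment at which its call begins. There is no depth.
- arm.sign_off(): hands the job in; it is judged then, once.
Trained networks look in the newest picture that a camera, given by its name, has taken for a name from the list of things; names that differ only in an ending like _2 or _b are one class to them, and where a whole thing is asked for, a point or a joint stands for the part that bears it (a point fixed in the world has none). Each returns a list of dicts, best first, with "p" (0 to 1); they miss things now and then, are a little off and sometimes report something else, mostly with a low value. They report only what shows in the picture. A call takes as long as a camera call.
- vision.search_frame(camera, query): "point" ([x, y, z] in mm, in world coordinates, good to about 4 mm: the middle of the surface that is visible of it).
- vision.tip_of(camera, query): "point" ([x, y, z] in mm, in world coordinates, good to about 4 mm: a listed point, or the origin of a listed thing).
The state is a dict: "t": time; "qpos": joint angles; "joint_velocities": joint speeds; "joint_efforts": joint torques, N m; "eef_pos": TCP position; "tcp_rot": TCP orientation; "ft_force": force on the tool from outside, world axes, zero at the start; "wrist_torque": the same for the moment, N m; "grip_width": finger opening in mm; "grip_force": force on a finger pad.
Only numpy, scipy, OpenCV 4.12 (cv2) and the standard library are available. Lean on these libraries where they do the work, as an engineer would, in place of code of your own. Each camera call takes 0.05 s, during which the arm holds its last target. There are 200 camera calls.

### The job

First turn the focus collar of the upward-looking inspection camera to 5, so that its yellow index line stands at the red tick. Then take the finished brass bracket out of the pallet and hold it in the air over the lens: centred, level, its underside 60 mm above the collar's rim, and its long side along the orange arrow on the camera's base with the steel-pin end on the side the arrow points to. Finish while holding it there still; the bracket must not touch the camera, and leave the pink blanks and the tools where they lie.

Things in the scene. Friction and masses are not known exactly. Their poses are not given: they have to be found in the camera images.
- focus_point (a point): The point in the air where the middle of the bracket's underside belongs: on the lens axis, 60 mm above the collar's rim, 152 mm above the table. x is the direction of the orange arrow on the camera's base, z is up.
- focus (a joint): Collar angle, rad, 0 to 2.094, growing anticlockwise from above; grip it across its outside, in any direction, from above. Detents each 0.2618: number 0 to 8 = angle / 0.2618, 5 is 1.309. A spring pulls it to the nearest detent; about 0.1 N m to pass one. Nine ticks on the shoulder, the red one (arrow's side) is 5; the yellow line on the collar is the index. Starts between 0 and 2.
- part_centre (a point): Centre of the brass bracket, 20 mm above its underside. An upside-down T: base 64 x 26 x 10 mm (x, y, z), upright web x -26 to +18 mm, 14 mm thick (y), 30 mm high; 40 mm high in all. Steel pin, diameter 10 mm, on the base 25 mm towards +x. z up. About 0.13 to 0.22 kg. Stands in one of the pallet's nests, 8 mm deep, about 1.5 mm play; which one varies. Grip across the web (closing along y).
- part_under (a point): Centre of the bracket's underside, same axes as part_centre.
- part_pin (a point): Top of the steel pin at the bracket's +x end, 26 mm above the underside.
- pallet: Fixed aluminium pallet 100 x 235 x 18 mm, origin at the centre of its underside, on the table; three nests (floor 10 mm above the table) in a row along its y axis at -75, 0 and +75 mm. Position and yaw vary.
- blank_a_centre (a point): Centre of a pink plastic blank, 64 x 26 x 36 mm, standing in another nest; leave alone.
- blank_b_centre (a point): Centre of the second pink blank, same size; leave alone.
- wrench_mid (a point): Open-ended steel wrench 150 mm long lying on the table to the left of the camera; leave alone.
- screwdriver_mid (a point): Red-handled screwdriver 180 mm long lying on the far part of the table; leave alone.
- tape_mid (a point): Green tape measure 65 x 32 x 60 mm standing on the far part of the table; leave alone.
- jar_mid (a point): Small jar, 56 mm diameter, 75 mm tall, blue cap, on the far part of the table; leave alone.
- camera: Inspection camera fixed to the table, lens up; origin at the centre of its base's underside, x along the orange arrow. Black base 110 x 110 x 10 mm, round black housing of 76 mm diameter with a flat shoulder 60 mm above the table; on it, on the same axis, the aluminium focus collar: 48 mm outer, 36 mm inner diameter, 60 to 92 mm above the table, lens inside. Position and yaw vary.

How it is judged:
By the outcome, as a careful person would: the job done as asked, in the order asked, and still so for the second after the job is handed in, while the arm keeps its last pose, push and grip.
It also fails if it takes over 58 s, if anything falls off the work surface, if the arm or the gripper's body presses on something with over 40 N, if the wrist force passes 120 N, or if a joint passes its speed limit or range.

## Working session

There is one attempt and no reset: what is moved stays moved. The work goes in short steps, Python scripts to look and compute and a tool call to move; the robot and the scene stay as the last step left them, time stands still between calls to the robot, and variables do not carry over. Pictures are saved under pics/ and viewed, at most 10 in all, crops included, and the job is handed in when it is done.

Besides the shell and the picture viewer there is one more tool, called after "Emit:" by a JSON object that holds its "api" and its "payload". drive_tool: Moves the arm, as the interface text tells. Scaled input: -1 to 1 covers 800 mm each way for a shift and 2 pi rad each way for a turn. Its arguments: {"type":"object","properties":{"plan":{"type":"array","items":{"type":"number"}}},"required":["plan"]}

```bash
mkdir -p pics; ls
cat > h.py <<'E'
import numpy as np, cv2
from plant import arm, vision
def shot(n,f=None):
    c=vision.read_camera(n)
    if f: cv2.imwrite('pics/'+f,c['frame'])
    return c
def proj(c,P):
    return cv2.projectPoints(np.array(P,float).reshape(-1,3),np.array(c['rvec'],float),np.array(c['tvec'],float),np.array(c['K'],float),None)[0].reshape(-1,2)
def back(c,uv,z):
    R=cv2.Rodrigues(np.array(c['rvec'],float))[0];t=np.array(c['tvec'],float).ravel()
    d=R.T@np.linalg.inv(c['K'])@np.array([uv[0],uv[1],1.]);o=-R.T@t
    return o+d*(z-o[2])/d[2]
def move(target,yaw):  # shift in tool axes
    pass
E
python3 - <<'E'
from h import *
np.set_printoptions(suppress=True,precision=3)
for n in('top','side'):
    c=shot(n,n+'1.png'); R=cv2.Rodrigues(np.array(c['rvec'],float))[0];print(n,-R.T@np.ravel(c['tvec']),c['K'][0][0])
    for q in('camera','focus_point','part_centre','part_pin','part_under','pallet','blank_a_centre','wrench_mid'):
        for r in vision.tip_of(n,q)[:3]: print(q,np.round(r['point'],1),round(r['p'],2))
o=arm.get_obs();print(o['t'],o['tcp_rot'])
E
```

```text
pics
top [ 558.329   63.165 1215.1  ] 467.3713859029719
camera [485.5 195.6   0.2] 0.92
camera [735.6 229.7  36.7] 0.38
focus_point [482.2 193.8 153. ] 0.59
part_pin [ 601.4 -271.9   33.8] 0.52
pallet [ 568.4 -201.7    4.7] 0.8
pallet [ 762.3 -239.5   13.8] 0.47
blank_a_centre [ 564.7 -126.2   28.1] 0.83
side [139.401 750.546 921.249] 524.4808142653479
camera [483.2 195.3  -4.7] 0.73
focus_point [484.6 197.5 149.6] 0.79
part_centre [ 579.  -273.4   28.5] 0.88
part_pin [ 601.  -269.9   36.7] 0.58
part_under [ 579.9 -271.4   13.2] 0.55
pallet [733.3 229.7  37.3] 0.69
pallet [ 570.8 -201.8    0.1] 0.64
blank_a_centre [ 559.6 -125.7   29.3] 0.59
wrench_mid [517.4 393.2   0.1] 0.87
0.9 [[ 0.973  0.229  0.   ]
 [ 0.229 -0.973 -0.   ]
 [ 0.     0.    -1.   ]]
```

Run:
```python
from h import *
a=cv2.imread('pics/top1.png');b=cv2.imread('pics/side1.png')
c=vision.read_camera('top')
u=proj(c,[485,195,80])[0].astype(int);v=proj(c,[572,-210,20])[0].astype(int);print(u,v)
f=lambda p,r,s:cv2.resize(a[p[1]-r:p[1]+r,p[0]-r:p[0]+r],(s,s),interpolation=cv2.INTER_CUBIC)
cv2.imwrite('pics/t2.png',np.hstack([f(u,30,400),f(v,60,400)]))
cv2.imwrite('pics/ts.png',cv2.resize(np.hstack([a,b]),(800,300)))
c=vision.read_camera('side');u=proj(c,[485,195,80])[0].astype(int);print(u)
```

```text
[240 265] [401 228]
[313 274]
```

View pics/t2.png

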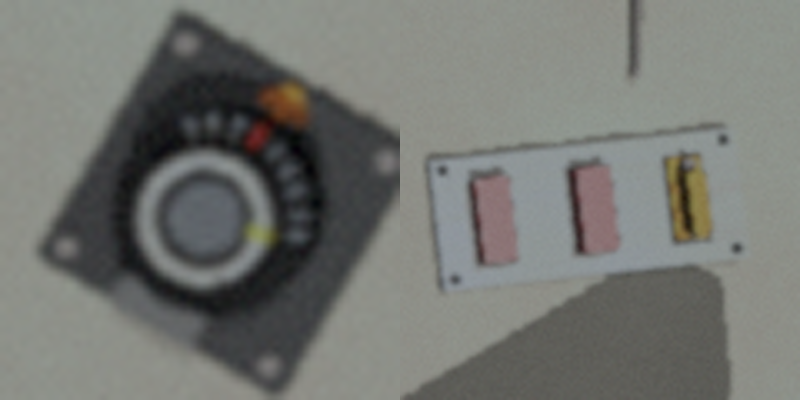

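View pics/side1.png

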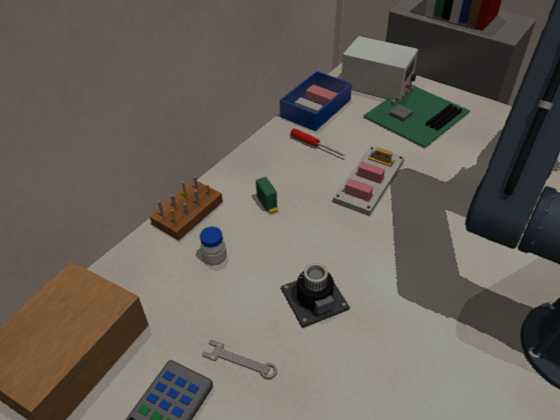

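Run:
```python
from h import *
np.set_printoptions(suppress=True,precision=2)
c=vision.read_camera('top')
A=lambda p,z:back(c,(240-30+(p[0]+.5)/6.667-.5,265-30+(p[1]+.5)/6.667-.5),z)[:2]
B=lambda p,z:back(c,(401-60+(p[0]-400+.5)/3.333-.5,228-60+(p[1]+.5)/3.333-.5),z)[:2]
s=np.array([A(p,10) for p in[(185,42),(388,160),(268,365),(67,247)]]);print(s,s.mean(0))
an=lambda v:np.degrees(np.arctan2(v[1],v[0]))
print('yaw',an(s[0]-s[3]),an(s[1]-s[2]),an(s[3]-s[2])-90,an(s[0]-s[1])-90)
col=A((204,213),92);print('collar',col)
ctr=s.mean(0)
for p in[(258,137),(298,238),(190,127)]:print('tick',an(A(p,60)-ctr))
print('arrow',an(A((285,105),10)-ctr),'index',an(A((261,233),92)-col))
k=np.array([B(p,18) for p in[(442,170),(723,140),(737,248),(455,280)]]);print(k,k.mean(0),'pal x dir',an(k[0]-k[3]),an(k[1]-k[2]),an(k[0]-k[1])-90,an(k[3]-k[2])-90)
print('pin',B((688,160),36),'part',B((689,198),30))
# template edges of bracket base (z 20)
for p in[(667,157),(700,153),(713,239),(676,242)]:print(B(p,20))
```

```text
[[543.6  210.56]
 [497.82 132.14]
 [419.53 178.53]
 [464.94 256.1 ]] [481.47 194.33]
yaw -30.06692677773229 -30.6488728714697 -30.343020391173397 -30.271713917292317
collar [483.25 193.66]
tick -31.623196239183496
tick -106.96916353159386
tick 14.738343421042233
arrow -30.807048758788213 index -109.41685582857076
[[ 598.96  -87.35]
 [ 620.74 -302.34]
 [ 538.18 -311.16]
 [ 514.8   -96.21]] [ 568.17 -199.26] pal x dir 6.013354742164603 6.09876747855802 5.784448958056572 6.2056224936537205
pin [ 604.85 -270.26] part [ 576.31 -272.11]
[ 607.87 -258.85]
[ 610.79 -284.02]
[ 545.14 -292.49]
[ 542.99 -264.38]
```

```bash
cat >> h.py <<'E'
def go(p,psi):
    o=arm.get_obs();R=np.array(o['tcp_rot']);e=np.array(o['eef_pos'])
    a=np.radians(psi);T=np.array([[np.cos(a),np.sin(a),0],[np.sin(a),-np.cos(a),0],[0,0,-1]])
    w=cv2.Rodrigues(R.T@T)[0].ravel()/(2*np.pi)
    print('t',round(o['t'],2),'row',np.round(np.r_[R.T@(np.array(p)-e)/800,w],4).tolist(),'q6',round(o['qpos'][5],1))
E
python3 -c "
from h import *
go((560,-200,230),13.2);go((483,194.5,200),13.2)"
```

```text
t 1.05 row [0.6242, -0.3777, -0.0093, -0.0, 0.0, 0.0001] q6 -10.2
t 1.05 row [0.6433, -0.8798, 0.0282, -0.0, 0.0, 0.0001] q6 -10.2
```

Emit:
{"api": "drive_tool", "payload": {"plan": [0.6242, -0.3777, 0, 0, 0, 0, 87, 0.6242, -0.3777, 0, 0, 0, 0, 87, 0.6242, -0.3777, 0, 0, 0, 0, 87, 0.6242, -0.3777, 0, 0, 0, 0, 87, 0.6242, -0.3777, 0, 0, 0, 0, 87]}}

```text
t: 1.55
eef_pos: [322.8, -432.1, 222.7]
tcp_rot: [[0.974, 0.228, 0.0], [0.228, -0.974, -0.0], [0.0, 0.001, -1.0]]
ft_force: [1.4, -1.5, 0.1]
grip_width: 87.1
grip_force: 0.0
```

```bash
python3 -c "
from h import *
go((560,-200,230),13.2);go((483,194.5,200),13.2);print(arm.get_obs()['eef_pos'])"
```

```text
t 1.55 row [0.3549, -0.2149, -0.0091, 0.0001, -0.0, -0.0] q6 11.7
t 1.55 row [0.3737, -0.717, 0.0281, 0.0001, -0.0, -0.0] q6 11.7
[ 322.76570982 -432.14624366  222.7448987 ]
```

Emit:
{"api": "drive_tool", "payload": {"plan": [0.3737, -0.717, 0.028, 0, 0, 0, 87, 0.3737, -0.717, 0.028, 0, 0, 0, 87, 0.3737, -0.717, 0.028, 0, 0, 0, 87, 0.3737, -0.717, 0.028, 0, 0, 0, 87, 0.3737, -0.717, 0.028, 0, 0, 0, 87]}}

```text
t: 2.05
eef_pos: [383.7, -189.7, 214.1]
tcp_rot: [[0.974, 0.228, 0.001], [0.228, -0.974, -0.001], [0.001, 0.001, -1.0]]
ft_force: [1.8, -0.3, 0.1]
grip_width: 87.0
grip_force: 0.0
```

```bash
python3 -c "
from h import *
go((483,194.5,200),13.2)"
```

```text
t 2.05 row [0.2304, -0.4392, 0.0175, 0.0001, -0.0001, -0.0] q6 35.5
```

Emit:
{"api": "drive_tool", "payload": {"plan": [0.2304, -0.4392, 0.0175, 0, 0, 0, 87, 0.2304, -0.4392, 0.0175, 0, 0, 0, 87, 0.2304, -0.4392, 0.0175, 0, 0, 0, 87, 0.2304, -0.4392, 0.0175, 0, 0, 0, 87, 0.2304, -0.4392, 0.0175, 0, 0, 0, 87]}}

```text
t: 2.55
eef_pos: [446.2, 52.6, 205.4]
tcp_rot: [[0.973, 0.229, 0.001], [0.229, -0.973, -0.0], [0.001, 0.001, -1.0]]
ft_force: [0.8, -0.1, 0.5]
grip_width: 87.1
grip_force: 0.0
```

```bash
python3 -c "
from h import *
go((483,194.5,120),13.2)"
```

```text
t 2.55 row [0.0852, -0.1623, 0.1068, 0.0001, -0.0002, 0.0001] q6 69.2
```

Emit:
{"api": "drive_tool", "payload": {"plan": [0.0852, -0.1623, 0.02, 0, 0, 0, 87, 0.0852, -0.1623, 0.02, 0, 0, 0, 87, 0.0852, -0.1623, 0.02, 0, 0, 0, 87, 0.0852, -0.1623, 0.05, 0, 0, 0, 87, 0.0852, -0.1623, 0.1068, 0, 0, 0, 87]}}

```text
t: 3.05
eef_pos: [486.0, 195.2, 121.6]
tcp_rot: [[0.973, 0.233, 0.01], [0.233, -0.973, 0.002], [0.01, 0.001, -1.0]]
ft_force: [1.0, -0.4, -0.0]
grip_width: 86.9
grip_force: 0.0
```

```bash
python3 -c "
from h import *
go((483,194.5,67),13.2)
shot('side','s2.png');c=shot('top')
f=c['frame'];u=proj(c,[483,194,92])[0].astype(int)
s=cv2.imread('pics/s2.png')[220:340,250:390]
t=f[u[1]-30:u[1]+30,u[0]-35:u[0]+35]
cv2.imwrite('pics/c2.png',np.vstack([cv2.resize(s,(350,300),interpolation=2),cv2.resize(t,(350,300),interpolation=2)]).reshape(600,350,3))
for n in('top','side'):
  for q in('camera','focus_point'):
    for r in vision.tip_of(n,q)[:1]: print(n,q,r)
"
```

```text
t 3.05 row [-0.0046, -0.0, 0.0681, 0.0001, -0.0016, 0.0007] q6 86.2
top camera {'point': [484.0, 192.8, 1.3], 'p': 0.83}
side camera {'point': [483.0, 197.2, 0.3], 'p': 0.73}
side focus_point {'point': [519.3, 393.8, 1.4], 'p': 0.32}
```

View pics/c2.png

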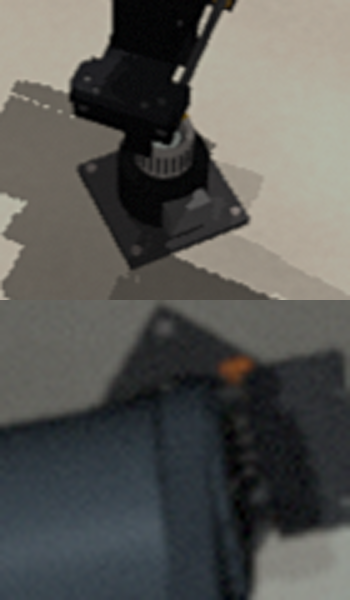

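The gripper stands over the collar (top crop: collar around 165,150 below the fingers; the top view is occluded). Descend and close.

Emit:
{"api": "drive_tool", "payload": {"plan": [0, 0, 0.04, 0, 0, 0, 87, 0, 0, 0.065, 0, 0, 0, 87, 0, 0, 0.065, 0, 0, 0, 87, 0, 0, 0.065, 0, 0, 0, 60, 0, 0, 0.065, 0, 0, 0, 52]}}

```text
t: 3.85
eef_pos: [484.0, 192.6, 69.7]
tcp_rot: [[0.974, 0.228, 0.004], [0.228, -0.974, 0.001], [0.004, 0.0, -1.0]]
ft_force: [-0.8, 0.5, 0.4]
grip_width: 77.4
grip_force: 0.0
```

Emit:
{"api": "drive_tool", "payload": {"plan": [0, 0, 0, 0, 0, 0, 52, 0, 0, 0, 0, 0, 0, 49, 0, 0, 0, 0, 0, 0, 47, 0, 0, 0, 0, 0, 0, 40, 0, 0, 0, 0, 0, 0, 40]}}

```text
t: 4.35
eef_pos: [482.2, 194.1, 68.0]
tcp_rot: [[0.974, 0.228, 0.0], [0.228, -0.974, 0.003], [0.001, -0.002, -1.0]]
ft_force: [-1.8, 7.0, 2.2]
grip_width: 47.5
grip_force: 30.0
```

Emit:
{"api": "drive_tool", "payload": {"plan": [0, 0, 0, 0, 0, -0.1, 40, 0, 0, 0, 0, 0, -0.1, 40, 0, 0, 0, 0, 0, -0.1, 40, 0, 0, 0, 0, 0, -0.1, 40, 0, 0, 0, 0, 0, -0.1, 40]}}

```text
t: 4.85
eef_pos: [482.1, 194.1, 68.0]
tcp_rot: [[0.652, 0.759, 0.0], [0.759, -0.652, 0.002], [0.002, -0.002, -1.0]]
ft_force: [-0.3, 6.9, 2.5]
grip_width: 47.3
grip_force: 30.0
```

Emit:
{"api": "drive_tool", "payload": {"plan": [0, 0, 0, 0, 0, -0.1083, 40, 0, 0, 0, 0, 0, -0.1083, 40, 0, 0, 0, 0, 0, -0.1083, 40, 0, 0, 0, 0, 0, -0.1083, 40, 0, 0, 0, 0, 0, -0.1083, 40]}}

```text
t: 5.35
eef_pos: [482.1, 194.1, 68.0]
tcp_rot: [[0.028, 1.0, 0.0], [1.0, -0.028, 0.002], [0.002, 0.0, -1.0]]
ft_force: [-1.5, 6.1, 2.7]
grip_width: 47.6
grip_force: 30.0
```

Emit:
{"api": "drive_tool", "payload": {"plan": [0, 0, 0, 0, 0, 0, 40, 0, 0, 0, 0, 0, 0, 40, 0, 0, 0, 0, 0, 0, 40]}}

```text
t: 5.65
eef_pos: [482.1, 194.2, 68.0]
tcp_rot: [[0.032, 0.999, 0.0], [0.999, -0.032, 0.002], [0.002, 0.0, -1.0]]
ft_force: [-0.6, 6.2, 3.2]
grip_width: 47.5
grip_force: 30.0
```

```bash
python3 -c "
from h import *
o=arm.get_obs();R=np.array(o['tcp_rot']);print(np.degrees(np.arctan2(R[1,0],R[0,0])),o['eef_pos'],o['ft_force'],o['wrist_torque'])"
```

```text
88.15833088204943 [482.13082019 194.15948835  68.0349865 ] [-0.62080931  6.15846707  3.22343896] [0.98202906 0.11914323 0.03730092]
```

Emit:
{"api": "drive_tool", "payload": {"plan": [0, 0, 0, 0, 0, 0, 70, 0, 0, 0, 0, 0, 0, 70, 0, 0, 0, 0, 0, 0, 70]}}

```text
t: 5.95
eef_pos: [482.4, 192.4, 67.6]
tcp_rot: [[0.031, 1.0, -0.0], [1.0, -0.031, -0.0], [-0.0, -0.0, -1.0]]
ft_force: [-0.1, 0.6, -0.3]
grip_width: 64.1
grip_force: 0.0
```

Emit:
{"api": "drive_tool", "payload": {"plan": [0, 0, 0, 0, 0, 0, 45, 0, 0, 0, 0, 0, 0, 45, 0, 0, 0, 0, 0, 0, 45, 0, 0, 0, 0, 0, 0, 45]}}

```text
t: 6.35
eef_pos: [482.0, 192.4, 67.5]
tcp_rot: [[0.031, 1.0, -0.001], [1.0, -0.031, -0.0], [-0.0, -0.001, -1.0]]
ft_force: [0.9, 0.1, 1.6]
grip_width: 48.2
grip_force: 8.7
```

```bash
python3 -c "
from h import *
o=arm.get_obs();R=np.array(o['tcp_rot']);print(np.degrees(np.arctan2(R[1,0],R[0,0])),o['eef_pos'],o['ft_force'],o['wrist_torque'],o['grip_width'])"
```

```text
88.20283879187315 [481.98773577 192.42659414  67.54792042] [0.92327228 0.07728843 1.56415066] [ 0.03692068 -0.40927657  0.05078852] 48.15670254019159
```

Emit:
{"api": "drive_tool", "payload": {"plan": [0, 0, 0, 0, 0, 0, 87, 0, 0, 0, 0, 0, 0, 87, 0, 0, -0.0, 0, 0, 0, 87, 0, 0, -0.08, 0, 0, 0, 87, 0, 0, -0.15, 0, 0, 0, 87]}}

```text
t: 6.85
eef_pos: [480.9, 192.2, 166.5]
tcp_rot: [[0.031, 0.999, -0.007], [1.0, -0.031, -0.001], [-0.001, -0.006, -1.0]]
ft_force: [1.4, 0.5, 1.3]
grip_width: 80.0
grip_force: 0.0
```

```bash
python3 -c "
from h import *
go((570,-100,200),6);go((520,50,190),60)"
```

```text
t 6.85 row [-0.3616, 0.1225, -0.0423, -0.0007, 0.0009, 0.2283] q6 11.2
t 6.85 row [-0.1762, 0.0542, -0.0296, -0.001, 0.0005, 0.0783] q6 11.2
```

Emit:
{"api": "drive_tool", "payload": {"plan": [-0.3616, 0.1225, -0.042, 0, 0, 0.228, 87, -0.3616, 0.1225, -0.042, 0, 0, 0.228, 87, -0.3616, 0.1225, -0.042, 0, 0, 0.228, 87, -0.3616, 0.1225, -0.042, 0, 0, 0.228, 87, -0.3616, 0.1225, -0.042, 0, 0, 0.228, 87]}}

```text
t: 7.35
eef_pos: [554.9, -47.1, 195.3]
tcp_rot: [[0.709, 0.706, 0.0], [0.706, -0.709, 0.0], [0.0, 0.0, -1.0]]
ft_force: [1.0, 0.5, -0.3]
grip_width: 87.1
grip_force: 0.0
```

```bash
python3 -c "
from h import *
go((577,-272,150),6)
c=shot('top');f=c['frame'];u=proj(c,[483,194,80])[0].astype(int);print(u)
cv2.imwrite('pics/c3.png',cv2.resize(f[u[1]-30:u[1]+30,u[0]-30:u[0]+30],(400,400),interpolation=2))
c=shot('top')
"
```

```text
t 7.35 row [-0.1789, 0.2187, 0.0567, 0.0, -0.0, 0.108] q6 28.8
[240 266]
```

View pics/c3.png

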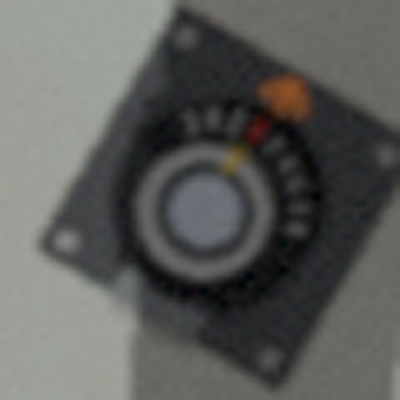

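Yellow index (234,160) lies on the line from the collar centre (205,210) to the red tick (259,128): focus is at 5. Now the bracket.

Emit:
{"api": "drive_tool", "payload": {"plan": [-0.1789, 0.2187, 0.0567, 0, 0, 0.108, 50, -0.1789, 0.2187, 0.0567, 0, 0, 0.108, 50, -0.1789, 0.2187, 0.0567, 0, 0, 0.108, 50, -0.1789, 0.2187, 0.0567, 0, 0, 0.108, 50, -0.1789, 0.2187, 0.0567, 0, 0, 0.108, 50]}}

```text
t: 7.95
eef_pos: [578.1, -273.1, 148.6]
tcp_rot: [[0.994, 0.105, -0.0], [0.105, -0.994, -0.001], [-0.0, 0.001, -1.0]]
ft_force: [-0.2, 0.9, 0.1]
grip_width: 55.6
grip_force: 0.0
```

Emit:
{"api": "drive_tool", "payload": {"plan": [0, 0, 0, 0, 0, 0, 50, 0, 0, 0, 0, 0, 0, 50, 0, 0, 0, 0, 0, 0, 50]}}

```text
t: 8.25
eef_pos: [577.8, -268.1, 149.5]
tcp_rot: [[0.994, 0.113, -0.001], [0.113, -0.994, 0.001], [-0.001, -0.001, -1.0]]
ft_force: [0.2, -0.0, -0.4]
grip_width: 50.3
grip_force: 0.0
```

```bash
python3 -c "
from h import *
go((577,-273.8,70),6)
c=shot('side');f=c['frame'];u=proj(c,[577,-273,50])[0].astype(int);print(u,arm.get_obs()['eef_pos'])
for q in('part_centre','part_pin','part_under','pallet'):
  for r in vision.tip_of('side',q)[:1]: print(q,r)
cv2.imwrite('pics/c4.png',cv2.resize(f[u[1]-50:u[1]+50,u[0]-60:u[0]+60],(720,600),interpolation=2))
"
```

```text
t 8.25 row [-0.0017, 0.0071, 0.0994, -0.0002, 0.0001, 0.0013] q6 48.6
[382 149] [ 578.00942019 -267.97805471  149.78708086]
part_centre {'point': [580.9, -274.7, 30.3], 'p': 0.68}
part_pin {'point': [599.6, -270.6, 35.3], 'p': 0.79}
part_under {'point': [577.7, -271.0, 7.0], 'p': 0.67}
pallet {'point': [574.7, -200.0, 1.3], 'p': 0.64}
```

View pics/c4.png

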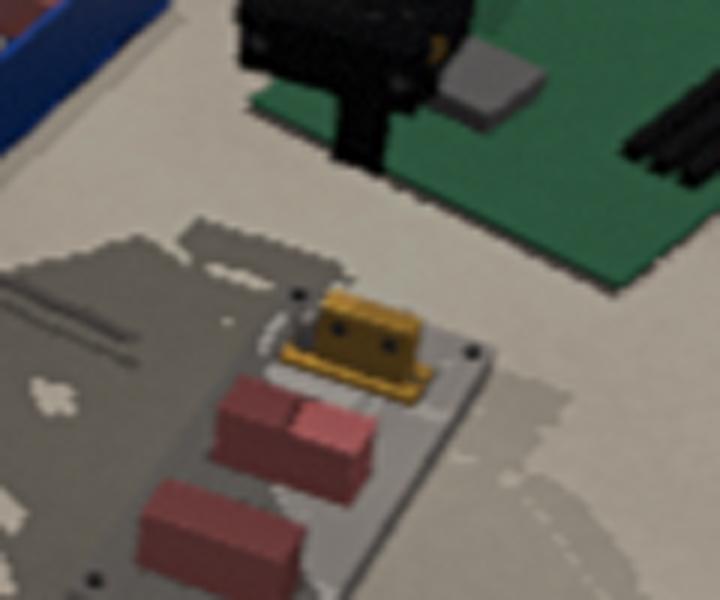

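Emit:
{"api": "drive_tool", "payload": {"plan": [-0.0017, 0.0071, 0.04, 0, 0, 0.0013, 50, -0.0017, 0.0071, 0.08, 0, 0, 0.0013, 50, -0.0017, 0.0071, 0.08, 0, 0, 0.0013, 50, -0.0017, 0.0071, 0.08, 0, 0, 0.0013, 50, -0.0017, 0.0071, 0.08, 0, 0, 0.0013, 50]}}

```text
t: 9.0
eef_pos: [578.7, -276.3, 87.3]
tcp_rot: [[0.995, 0.103, 0.003], [0.103, -0.995, -0.002], [0.002, 0.002, -1.0]]
ft_force: [1.0, -0.8, -0.5]
grip_width: 49.9
grip_force: 0.0
```

```bash
python3 -c "
from h import *
c=shot('side')
for p,z in[((330,290),50),((420,315),50),((412,330),50),((317,308),50),((280,358),20),((412,398),20),((433,370),20)]: print(p,back(c,(322+p[0]/6-.4,99+p[1]/6-.4),z)[:2].round(1))
for i in range(3): go((577,-273.8,27),6);vision.read_camera('side');print(arm.get_obs()['eef_pos'])
"
```

```text
(330, 290) [ 595.3 -275.1]
(420, 315) [ 554.5 -281.9]
(412, 330) [ 552.5 -270.6]
(317, 308) [ 593.9 -260.7]
(280, 358) [ 605.9 -254.9]
(412, 398) [ 544.7 -263.6]
(433, 370) [ 546. -286.]
t 9.05 row [-0.0021, -0.0036, 0.0757, 0.0004, -0.0004, -0.0002] q6 48.6
[ 578.64311799 -276.3884083    87.56824791]
t 9.1 row [-0.0019, -0.0036, 0.0757, 0.0004, -0.0004, -0.0002] q6 48.6
[ 578.44936956 -276.32426994   87.39905459]
t 9.15 row [-0.0017, -0.0035, 0.0755, 0.0003, -0.0004, -0.0003] q6 48.6
[ 578.25539981 -276.20408544   87.15858594]
```

Emit:
{"api": "drive_tool", "payload": {"plan": [-0.001, -0.0043, 0.04, 0, 0, 0, 50, -0.001, -0.0043, 0.06, 0, 0, 0, 50, -0.001, -0.0043, 0.06, 0, 0, 0, 50, -0.001, -0.0043, 0.06, 0, 0, 0, 50]}}

```text
t: 9.6
eef_pos: [576.4, -272.6, 37.6]
tcp_rot: [[0.995, 0.103, -0.0], [0.103, -0.995, 0.0], [-0.0, -0.0, -1.0]]
ft_force: [0.4, 0.5, 0.3]
grip_width: 50.4
grip_force: 0.0
```

Emit:
{"api": "drive_tool", "payload": {"plan": [0, 0, 0, 0, 0, 0, 50, 0, 0, 0, 0, 0, 0, 50, 0, 0, 0, 0, 0, 0, 50, 0, 0, 0, 0, 0, 0, 50]}}

```text
t: 10.0
eef_pos: [576.6, -272.7, 38.2]
tcp_rot: [[0.995, 0.103, 0.001], [0.103, -0.995, -0.001], [0.001, 0.001, -1.0]]
ft_force: [-0.0, 0.4, 0.8]
grip_width: 49.6
grip_force: 0.0
```

```bash
python3 -c "
from h import *
go((577.5,-272.8,25),6);print(arm.get_obs()['eef_pos'])
"
```

```text
t 10.0 row [0.0011, 0.0003, 0.0165, 0.0001, -0.0001, -0.0003] q6 48.8
[ 576.5747993  -272.67000822   38.18482298]
```

Emit:
{"api": "drive_tool", "payload": {"plan": [0.001, 0, 0.0165, 0, 0, 0, 50, 0.001, 0, 0.0165, 0, 0, 0, 50, 0.001, 0, 0.0165, 0, 0, 0, 30, 0.001, 0, 0.0165, 0, 0, 0, 20, 0.001, 0, 0.0165, 0, 0, 0, 20]}}

```text
t: 10.5
eef_pos: [577.2, -272.5, 24.5]
tcp_rot: [[0.995, 0.103, 0.0], [0.103, -0.995, -0.0], [0.0, 0.0, -1.0]]
ft_force: [-0.0, -0.6, 0.3]
grip_width: 33.6
grip_force: 0.0
```

Emit:
{"api": "drive_tool", "payload": {"plan": [0, 0, 0, 0, 0, 0, 18, 0, 0, 0, 0, 0, 0, 15, 0, 0, 0, 0, 0, 0, 6, 0, 0, 0, 0, 0, 0, 6, 0, 0, 0, 0, 0, 0, 6]}}

```text
t: 11.0
eef_pos: [577.3, -272.6, 24.6]
tcp_rot: [[0.995, 0.103, 0.0], [0.103, -0.995, -0.0], [0.0, 0.0, -1.0]]
ft_force: [0.3, -0.8, 0.8]
grip_width: 13.5
grip_force: 30.0
```

```bash
python3 -c "
from h import *
o=arm.get_obs();print(o['eef_pos'],o['tcp_rot'],o['ft_force'])
"
```

```text
[ 577.27430459 -272.6172513    24.60236771] [[ 9.94713269e-01  1.02690473e-01  4.24391133e-04]
 [ 1.02690659e-01 -9.94713241e-01 -4.42657552e-04]
 [ 3.76690765e-04  4.83898346e-04 -9.99999812e-01]] [ 0.34698203 -0.80632953  0.83834818]
```

Emit:
{"api": "drive_tool", "payload": {"plan": [0, 0, -0.02, 0, 0, 0, 6, 0, 0, -0.05, 0, 0, 0, 6, 0, 0, -0.1, 0, 0, 0, 6, 0, 0, -0.15, 0, 0, 0, 6, 0, 0, -0.2, 0, 0, 0, 6]}}

```text
t: 11.5
eef_pos: [576.6, -271.8, 186.6]
tcp_rot: [[0.995, 0.103, -0.0], [0.103, -0.995, 0.001], [-0.0, -0.001, -1.0]]
ft_force: [0.6, 0.4, -1.4]
grip_width: 13.9
grip_force: 30.0
```

Emit:
{"api": "drive_tool", "payload": {"plan": [0, 0, -0.06, 0, 0, 0, 6, 0, 0, -0.06, 0, 0, 0, 6, 0, 0, -0.06, 0, 0, 0, 6, 0, 0, -0.06, 0, 0, 0, 6]}}

```text
t: 11.9
eef_pos: [575.8, -271.4, 231.4]
tcp_rot: [[0.995, 0.103, -0.003], [0.103, -0.995, 0.002], [-0.002, -0.002, -1.0]]
ft_force: [-0.3, 0.7, -2.1]
grip_width: 14.1
grip_force: 30.0
```

```bash
python3 -c "
from h import *
o=arm.get_obs();print(o['eef_pos'],o['ft_force'],o['wrist_torque'],o['grip_width']);go((482,194.2,220),-30.3)
c=shot('side');f=c['frame'];p=np.array(o['eef_pos']);u=proj(c,p)[0].astype(int);print(u)
cv2.imwrite('pics/c5.png',cv2.resize(f[u[1]-30:u[1]+30,u[0]-40:u[0]+40],(640,480),interpolation=2))
for q in('part_centre','part_pin','part_under'):
  for n in('side','top'):
    if n=='top' and q=='part_centre': shot('top')
    for r in vision.tip_of(n,q)[:1]: print(n,q,r)
"
```

```text
[ 575.84728024 -271.38979921  231.4074444 ] [-0.27677654  0.69131618 -2.10417529] [-0.00807718  0.00632416 -0.04402554] 14.109723331879486
t 11.9 row [-0.0569, -0.5909, 0.0158, -0.0002, 0.0005, 0.1005] q6 48.8
[391  90]
side part_centre {'point': [578.3, -268.5, 233.8], 'p': 0.88}
side part_pin {'point': [598.6, -269.7, 244.8], 'p': 0.53}
side part_under {'point': [576.3, -271.7, 216.4], 'p': 0.54}
```

View pics/c5.png

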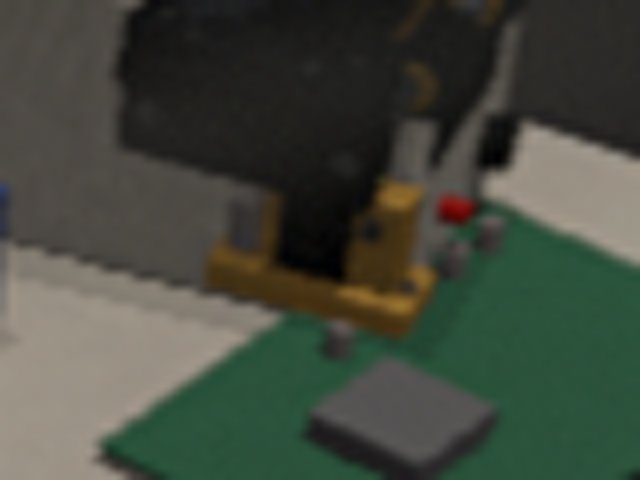

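Emit:
{"api": "drive_tool", "payload": {"plan": [-0.0569, -0.5909, 0.01, 0, 0, 0.1005, 6, -0.0569, -0.5909, 0.01, 0, 0, 0.1005, 6, -0.0569, -0.5909, 0.01, 0, 0, 0.1005, 6, -0.0569, -0.5909, 0.01, 0, 0, 0.1005, 6, -0.0569, -0.5909, 0.01, 0, 0, 0.1005, 6]}}

```text
t: 12.8
eef_pos: [527.7, -27.5, 228.3]
tcp_rot: [[0.861, -0.508, 0.001], [-0.508, -0.861, -0.0], [0.001, -0.0, -1.0]]
ft_force: [1.6, -0.7, -1.9]
grip_width: 14.0
grip_force: 30.0
```

```bash
python3 -c "
from h import *
print(arm.get_obs()['eef_pos']);go((482,194.2,215),-30.3)"
```

```text
[527.73266302 -27.45052922 228.29987474]
t 12.8 row [-0.19, -0.2096, 0.0166, -0.0, -0.0001, -0.0006] q6 105.4
```

Emit:
{"api": "drive_tool", "payload": {"plan": [-0.19, -0.2096, 0.0166, 0, 0, -0.0006, 6, -0.19, -0.2096, 0.0166, 0, 0, -0.0006, 6, -0.19, -0.2096, 0.0166, 0, 0, -0.0006, 6, -0.19, -0.2096, 0.0166, 0, 0, -0.0006, 6, -0.19, -0.2096, 0.0166, 0, 0, -0.0006, 6]}}

```text
t: 13.3
eef_pos: [479.9, 195.8, 214.8]
tcp_rot: [[0.867, -0.499, -0.001], [-0.499, -0.867, 0.001], [-0.001, -0.0, -1.0]]
ft_force: [-0.2, -0.4, -1.0]
grip_width: 13.9
grip_force: 30.0
```

Emit:
{"api": "drive_tool", "payload": {"plan": [0, 0, 0, 0, 0, 0, 6, 0, 0, 0, 0, 0, 0, 6, 0, 0, 0, 0, 0, 0, 6, 0, 0, 0, 0, 0, 0, 6, 0, 0, 0, 0, 0, 0, 6]}}

```text
t: 13.8
eef_pos: [481.9, 191.4, 215.0]
tcp_rot: [[0.864, -0.503, 0.0], [-0.503, -0.864, -0.0], [0.0, 0.0, -1.0]]
ft_force: [-0.4, -0.4, -1.5]
grip_width: 13.6
grip_force: 30.0
```

```bash
python3 -c "
from h import *
print(arm.get_obs()['eef_pos']);go((482,194.2,166.6),-30.3)"
```

```text
[481.90269764 191.41063252 215.00980868]
t 13.8 row [-0.0017, -0.0031, 0.0605, 0.0, -0.0, 0.0003] q6 129.5
```

Emit:
{"api": "drive_tool", "payload": {"plan": [-0.0017, -0.0031, 0.02, 0, 0, 0, 6, -0.0017, -0.0031, 0.04, 0, 0, 0, 6, -0.0017, -0.0031, 0.0605, 0, 0, 0, 6, -0.0017, -0.0031, 0.0605, 0, 0, 0, 6, -0.0017, -0.0031, 0.0605, 0, 0, 0, 6]}}

```text
t: 14.3
eef_pos: [481.8, 194.8, 166.6]
tcp_rot: [[0.865, -0.502, -0.0], [-0.502, -0.865, -0.0], [-0.0, 0.0, -1.0]]
ft_force: [-0.2, -0.2, -1.3]
grip_width: 13.7
grip_force: 30.0
```

Emit:
{"api": "drive_tool", "payload": {"plan": [0, 0, 0, 0, 0, 0, 6, 0, 0, 0, 0, 0, 0, 6, 0, 0, 0, 0, 0, 0, 6, 0, 0, 0, 0, 0, 0, 6, 0, 0, 0, 0, 0, 0, 6]}}

```text
t: 14.8
eef_pos: [481.6, 195.4, 166.8]
tcp_rot: [[0.865, -0.501, 0.0], [-0.501, -0.865, 0.0], [0.0, -0.0, -1.0]]
ft_force: [-0.0, 0.0, -0.9]
grip_width: 14.1
grip_force: 30.0
```

```bash
python3 -c "
from h import *
o=arm.get_obs();print(o['eef_pos']);go((482,194.2,166.6),-30.3)
c=shot('side');f=c['frame'];u=proj(c,o['eef_pos'])[0].astype(int)+[0,15];print(u)
g=cv2.resize(f[u[1]-45:u[1]+45,u[0]-50:u[0]+50],None,fx=6,fy=6,interpolation=2)
def P(x,y,z):
  a=np.radians(-30.3);return [482+x*np.cos(a)-y*np.sin(a),194.2+x*np.sin(a)+y*np.cos(a),z]
for i,(x,y,z) in enumerate([(32,13,152),(-32,13,152),(32,-13,152),(-32,-13,152),(25,0,178)]+[(24*np.cos(t),24*np.sin(t),92) for t in np.linspace(0,6.28,40)]):
  q=proj(c,P(x,y,z))[0];cv2.circle(g,tuple(int(v) for v in (q-u+[50.5,45.5])*6),2 if i<5 else 1,(0,0,255) if i<5 else (255,255,0),-1)
cv2.imwrite('pics/c6.png',g)
"
```

```text
[481.56532256 195.36496349 166.81351699]
t 14.8 row [0.0012, 0.001, 0.0003, -0.0, -0.0001, 0.0006] q6 129.8
[316 262]
```

View pics/c6.png

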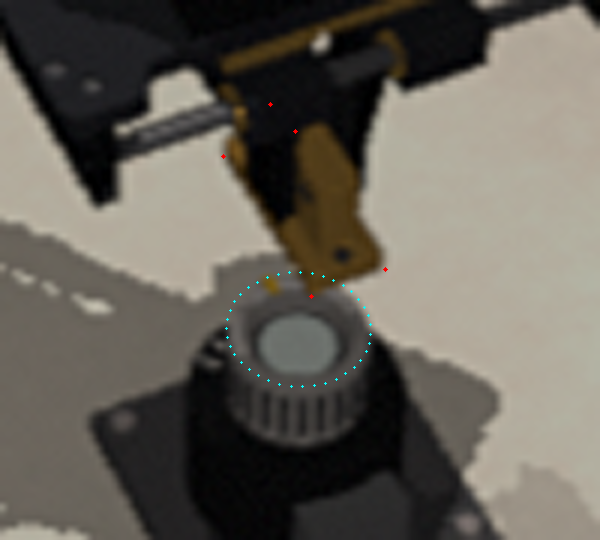

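```bash
cat > fit.py <<'E'
from h import *
def pts(p,yaw):
    a=np.radians(yaw);L=[]
    for x0,x1,y,z0,z1 in[(-32,32,13,0,10),(-26,18,7,10,40)]:
        L+=[(x,s*y,z) for x in(x0,x1) for s in(1,-1) for z in(z0,z1)]
    L=np.array(L,float);R=np.array([[np.cos(a),-np.sin(a),0],[np.sin(a),np.cos(a),0],[0,0,1]])
    return L@R.T+p
def run(c,g,sc,org,p,yaw,name):
    h=cv2.cvtColor(g,cv2.COLOR_BGR2HSV).astype(int)
    m=((h[...,0]>10)&(h[...,0]<30)&(h[...,1]>120)&(h[...,2]>45)).astype(np.uint8)
    n,l,s,ce=cv2.connectedComponentsWithStats(m)
    q=proj(c,pts(np.array(p),yaw)); ctr=((q[:8].mean(0)-org+.5)*sc)
    k=[i for i in range(1,n) if s[i,4]>300 and np.hypot(*(ce[i]-ctr))<110]
    m=np.isin(l,k).astype(np.uint8)
    yx=np.argwhere(m)[:,::-1]/sc-.5+org
    ex=q[4:8].mean(0)-q[:4].mean(0);ex/=64.; ey=(q[[0,1,4,5]].mean(0)-q[[2,3,6,7]].mean(0))/26.
    for nm,d in(('+x',ex),('-x',-ex),('+y',ey),('down',np.array([0,1.])),('perp',np.array([-ex[1],ex[0]])*(1 if ex[0]>0 else -1))):
        nn=d/np.linalg.norm(d); print(name,nm,'mask-model px',np.round((yx@nn).max()-(q@nn).max(),2),'px/mm',round(float(np.linalg.norm(d)),2))
    for a in q: cv2.circle(g,tuple(int(v) for v in (a-org+.5)*sc),2,(0,0,255),-1)
    for cn in cv2.findContours(m,0,1)[0]: cv2.drawContours(g,[cn],-1,(0,255,0),1)
    return g
E
python3 - <<'E'
from fit import *
c=vision.read_camera('side');o=arm.get_obs();e=np.array(o['eef_pos']);print(e)
g5=run(c,cv2.imread('pics/c5.png'),8,np.array([351,60]),[575.85,-271.39,231.4-14.6],5.9,'c5')
u=np.array([316,262]);raw=c['frame'][u[1]-45:u[1]+45,u[0]-50:u[0]+50]
np.save('raw6.npy',c['frame'])
g6=run(c,cv2.resize(raw,None,fx=8,fy=8,interpolation=2),8,u-[50,45],[e[0],e[1],e[2]-14.6],-30.1,'c6')
cv2.imwrite('pics/f1.png',np.hstack([cv2.resize(g5[100:400,130:530],(400,300)),g6[100:400,200:600]]))
E
```

```text
[481.4880605  195.36526082 166.65254788]
c5 +x mask-model px -0.37 px/mm 0.41
c5 -x mask-model px -0.43 px/mm 0.41
c5 +y mask-model px -0.34 px/mm 0.26
c5 down mask-model px -0.55 px/mm 1.0
c5 perp mask-model px 0.04 px/mm 0.41
c6 +x mask-model px 5.11 px/mm 0.43
c6 -x mask-model px -1.61 px/mm 0.43
c6 +y mask-model px -1.19 px/mm 0.5
c6 down mask-model px -1.05 px/mm 1.0
c6 perp mask-model px -0.24 px/mm 0.43
```

View pics/f1.png

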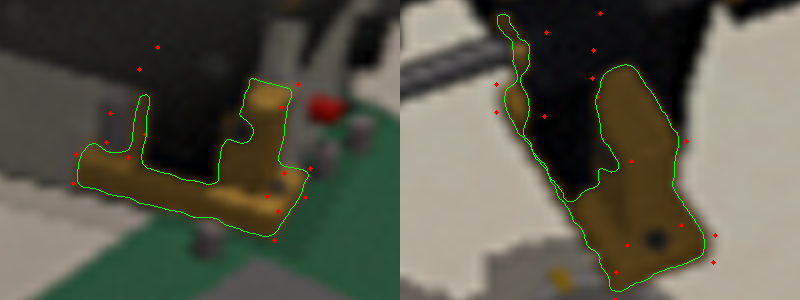

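Run:
```python
from h import *
cs={n:vision.read_camera(n) for n in('side','top')}
out=[]
for n,u,r in(('side',(314,293),40),('top',(241,266),32)):
  c=cs[n];s=400/(2*r)
  f=cv2.imread(f'pics/{n}1.png');g=cv2.resize(f[u[1]-r:u[1]+r,u[0]-r:u[0]+r],(400,400),interpolation=2)
  g=cv2.convertScaleAbs(g,alpha=1.5)
  a=np.radians(-30.3);R=np.array([[np.cos(a),-np.sin(a)],[np.sin(a),np.cos(a)]])
  L=[(x,y,10) for x in(-55,55) for y in(-55,55)]
  t=np.linspace(0,2*np.pi,48)[:-1]
  for rad,z in((24,92),(38,60)): L+=[(rad*np.cos(k),rad*np.sin(k),z) for k in t]
  L=np.array(L);W=np.c_[L[:,:2]@R.T+[482,194.2],L[:,2]]
  q=proj(c,W)
  for i,p in enumerate(q): cv2.circle(g,tuple(int(v) for v in (p-np.array(u)+r+.5)*s),3 if i<4 else 1,(0,0,255) if i<4 else (255,255,0),-1)
  out.append(g)
cv2.imwrite('pics/f2.png',np.hstack(out))
```

```text
(no output)
```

View pics/f2.png

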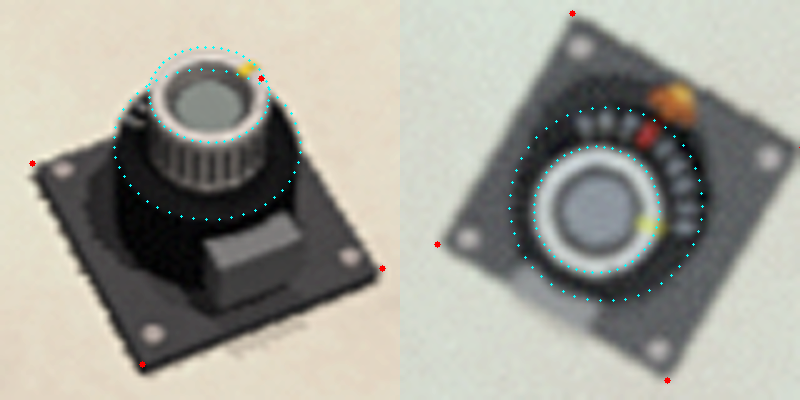

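Emit:
{"api": "drive_tool", "payload": {"plan": [0, 0, 0, 0, 0, -0.1, 6, 0, 0, 0, 0, 0, -0.1, 6, 0, 0, 0, 0, 0, -0.1, 6, 0, 0, 0, 0, 0, -0.1, 6, 0, 0, 0, 0, 0, -0.1, 6]}}

```text
t: 15.5
eef_pos: [481.5, 195.3, 166.5]
tcp_rot: [[0.995, 0.105, -0.0], [0.105, -0.995, 0.0], [-0.0, -0.0, -1.0]]
ft_force: [1.2, -0.8, -0.8]
grip_width: 14.3
grip_force: 30.0
```

Emit:
{"api": "drive_tool", "payload": {"plan": [0, 0, 0, 0, 0, -0.0725, 6, 0, 0, 0, 0, 0, -0.0725, 6, 0, 0, 0, 0, 0, -0.0725, 6, 0, 0, 0, 0, 0, -0.0725, 6, 0, 0, 0, 0, 0, -0.0725, 6]}}

```text
t: 16.0
eef_pos: [481.5, 195.3, 166.5]
tcp_rot: [[0.85, 0.527, -0.0], [0.527, -0.85, -0.0], [-0.0, -0.0, -1.0]]
ft_force: [0.2, 0.4, -1.5]
grip_width: 13.9
grip_force: 30.0
```

Emit:
{"api": "drive_tool", "payload": {"plan": [0, 0, 0, 0, 0, 0, 6, 0, 0, 0, 0, 0, 0, 6, 0, 0, 0, 0, 0, 0, 6, 0, 0, 0, 0, 0, 0, 6, 0, 0, 0, 0, 0, 0, 6]}}

```text
t: 16.5
eef_pos: [481.5, 195.3, 166.6]
tcp_rot: [[0.848, 0.53, -0.0], [0.53, -0.848, 0.0], [-0.0, -0.0, -1.0]]
ft_force: [0.5, -0.2, -0.9]
grip_width: 13.8
grip_force: 30.0
```

Run:
```python
from fit import *
c=vision.read_camera('side');o=arm.get_obs();e=np.array(o['eef_pos']);R=np.array(o['tcp_rot']);yaw=np.degrees(np.arctan2(R[1,0],R[0,0]));print(e,yaw)
u=np.array([314,267]);raw=c['frame'][u[1]-37:u[1]+38,u[0]-50:u[0]+50]
g=run(c,cv2.resize(raw,None,fx=8,fy=8,interpolation=2),8,u-[50,37],[e[0],e[1],e[2]-14.6],yaw,'c7')
t=np.linspace(0,2*np.pi,60)
for p in proj(c,np.c_[481.6+24*np.cos(t),194.6+24*np.sin(t),92+0*t]): cv2.circle(g,tuple(int(v) for v in (p-u+[50.5,37.5])*8),1,(255,255,0),-1)
cv2.imwrite('pics/f3.png',g)
```

```text
[481.510775   195.30337261 166.56393281] 32.008458984054045Traceback (most recent call last):
  File "<stdin>", line 4, in <module>
  File "fit.py", line 18, in run
    nn=d/np.linalg.norm(d); print(name,nm,'mask-model px',np.round((yx@nn).max()-(q@nn).max(),2),'px/mm',round(float(np.linalg.norm(d)),2))
                                                                   ~~~~~~~~~~~^^
    return umr_maximum(a, axis, None, out, keepdims, initial, where)
ValueError: zero-size array to reduction operation maximum which has no identity
```

```bash
sed -i 's/>120)&(h\[...,2\]>45)/>100)\&(h[...,2]>28)/; s/<110\]/<170]/' fit.py
python3 - <<'E'
from fit import *
c=vision.read_camera('side');o=arm.get_obs();e=np.array(o['eef_pos']);R=np.array(o['tcp_rot']);yaw=np.degrees(np.arctan2(R[1,0],R[0,0]));print(e,yaw)
np.save('raw7.npy',c['frame'])
u=np.array([314,267]);raw=c['frame'][u[1]-37:u[1]+38,u[0]-50:u[0]+50]
g=cv2.resize(raw,None,fx=8,fy=8,interpolation=2)
try: g=run(c,g,8,u-[50,37],[e[0],e[1],e[2]-14.6],yaw,'c7')
except Exception as x: print(x)
t=np.linspace(0,2*np.pi,60)
for p in proj(c,np.c_[481.6+24*np.cos(t),194.6+24*np.sin(t),92+0*t]): cv2.circle(g,tuple(int(v) for v in (p-u+[50.5,37.5])*8),1,(255,255,0),-1)
cv2.imwrite('pics/f3.png',g)
E
```

```text
[481.52026515 195.30567649 166.58172458] 32.012178734985966
c7 +x mask-model px -10.95 px/mm 0.53
c7 -x mask-model px -20.43 px/mm 0.53
c7 +y mask-model px 7.99 px/mm 0.4
c7 down mask-model px 7.34 px/mm 1.0
c7 perp mask-model px 8.16 px/mm 0.53
```

View pics/f3.png

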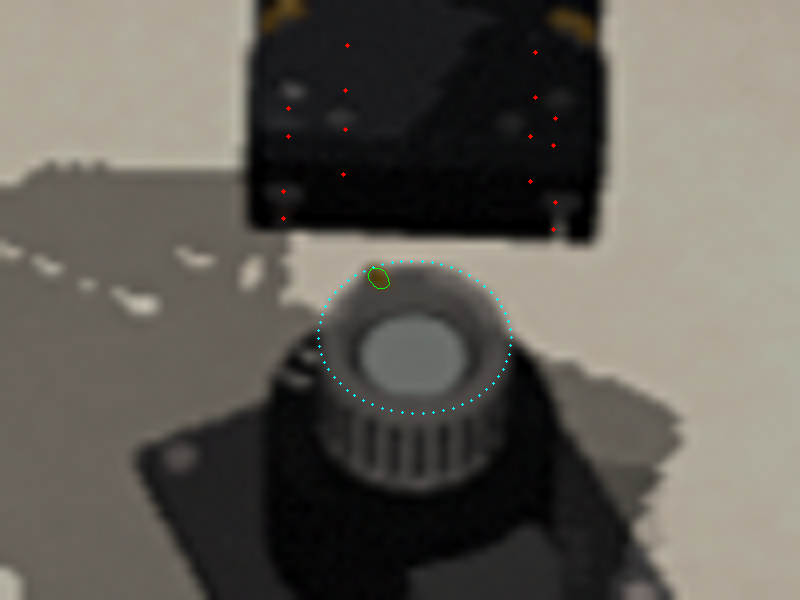

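Run:
```python
from fit import *
c=vision.read_camera('side');f=np.load('raw6.npy').astype(int)
q=proj(c,pts(np.array([481.49,195.37,152.05]),-30.1))
print('(-32,13,0)',q[0],'(-32,-13,0)',q[2],'(-32,-13,10)',q[3])
g=f.sum(2)//3
print('cols 322..338');
for r in range(258,268): print(r,g[r,314:338])
s=f[...,2]-f[...,0];print('R-B')
for r in range(258,268): print(r,s[r,314:338])
# collar lateral extents and rim in unobstructed first image
```

```text
(-32,13,0) [317.38009471 266.42286019] (-32,-13,0) [329.7443731  261.83334821] (-32,-13,10) [329.97626782 258.43147699]
cols 322..338
258 [ 48  53  57  54  49  47  52  45  36  34  47  53  53  51  57 104 154 173
 172 171 171 171 169 169]
259 [ 44  46  53  55  52  52  52  43  24  24  39  51  53  53  53  90 148 172
 171 170 171 169 169 168]
260 [ 57  48  53  56  55  54  56  49  37  34  48  57  53  48  49  89 146 170
 169 169 168 167 167 168]
261 [ 97  77  52  55  55  56  55  55  55  50  50  50  48  48  55 108 155 170
 168 168 167 167 167 168]
262 [ 93  70  45  48  56  59  56  54  52  48  49  51  60  89 114 146 167 168
 167 167 168 168 168 169]
263 [ 92  78  55  47  53  54  51  49  52  63  90 108 138 162 165 167 168 167
 168 167 168 169 169 169]
264 [ 99  97  74  51  53  52  51  61  93 139 163 165 169 172 171 169 169 169
 168 168 168 168 168 169]
265 [ 77  78  67  54  54  61  70  84 103 137 164 171 171 169 168 169 169 169
 169 168 167 168 168 169]
266 [ 69  70  69  66  65  67  75  87  97 104 125 155 167 168 167 168 168 168
 168 168 168 169 169 168]
267 [ 68  69  70  69  70  68  69  71  81  91  98 130 161 170 169 169 168 168
 168 168 168 168 168 168]
R-B
258 [50 56 58 55 49 50 52 42 27 23 41 56 55 56 47 29 22 19 19 20 19 21 21 22]
259 [41 54 59 58 53 52 54 32  3  1 30 51 55 60 54 34 24 21 21 20 19 20 22 22]
260 [31 47 56 57 56 56 54 44 24 18 44 59 55 56 51 34 25 23 23 22 23 23 23 23]
261 [24 34 51 57 57 56 55 56 54 52 53 55 55 52 41 29 25 23 23 23 23 24 24 23]
262 [17 26 43 53 59 59 57 54 56 55 52 49 42 32 23 21 23 23 24 23 22 22 23 22]
263 [ 8 15 31 49 56 57 56 55 51 41 35 33 25 22 22 22 24 25 23 23 24 22 21 21]
264 [ 6  8 17 49 58 55 51 46 37 27 24 23 23 22 22 22 24 22 22 23 24 23 22 21]
265 [ 6  6 14 42 53 38 19 10 15 17 23 24 24 24 23 23 22 22 22 23 23 23 23 22]
266 [ 5  5  7 15 17  9  6  6  8 10 15 22 24 24 23 23 23 23 23 23 23 23 22 23]
267 [ 6  5  6  7  6  5  6  4  6  8  8 17 23 24 23 22 22 22 22 23 23 24 23 24]
```

Run:
```python
from h import *
c=vision.read_camera('side');f=cv2.imread('pics/side1.png').astype(int).sum(2)//3
P=np.array([481.6,194.6])
t=np.linspace(0,2*np.pi,361);q=proj(c,np.c_[P[0]+24*np.cos(t),P[1]+24*np.sin(t),92+0*t])
print('rim L R T B',q[:,0].min(),q[:,0].max(),q[:,1].min(),q[:,1].max(),'ctr',proj(c,[*P,92])[0])
q=proj(c,np.c_[P[0]+18*np.cos(t),P[1]+18*np.sin(t),92+0*t]);print('inner',q[:,0].min(),q[:,0].max(),q[:,1].min(),q[:,1].max())
for r in(270,271,272): print(r,f[r,298:332])
print('vertical cols 313-316 rows 256..286')
for k in range(312,319): print(k,f[258:286,k])
C=proj(c,P.tolist()+[92]);d=lambda v:proj(c,[P[0]+v[0],P[1]+v[1],92+v[2]])[0]-C[0]
a=np.radians(-30.3);print('px/mm bx',d([np.cos(a),np.sin(a),0]),'by',d([-np.sin(a),np.cos(a),0]),'z',d([0,0,1]))
B=np.array(proj(c,[[P[0]+x*np.cos(a)-y*np.sin(a),P[1]+x*np.sin(a)+y*np.cos(a),10] for x,y in((-55,55),(55,55),(-55,-55),(55,-55))]));print(B)
```

```text
rim L R T B 303.32329887171863 327.40829269375155 262.1444247445368 281.1921229435809 ctr [315.35562073 271.51415863]
inner 306.32987078169344 324.39276131427437 264.4587701126494 278.7429069009771
270 [143 144 145 147 145 134 126 133 119  83  65  62  62  70  83  91  90  92
  93  91  88  74  53  46  46  51  89 122 132 136 143 143 142 142]
271 [144 145 147 146 115  77 110 138 111  69  58  58  78  90  93  93  91  91
  93  92  93  92  81  61  46  43  74 115 133 114 123 144 145 144]
272 [145 147 132  97  51  42 108 139 110  66  51  61  83  93  92  91  91  91
  91  92  92  94  92  76  52  42  70 117 135 103  85 125 146 146]
vertical cols 313-316 rows 256..286
312 [143 144 142 144 142 133 139 121  81  70  70  69  83  93  92  92  91  92
  91  88  90 129 140  87  59  47  42  41]
313 [142 143 143 143 142 132 142 104  73  68  71  75  91  93  91  92  91  92
  91  90  90 121 143 101  67  45  30  33]
314 [141 142 143 143 143 133 140  89  66  69  66  80  90  91  91  91  91  91
  92  89  91 113 140 117  77  59  53  57]
315 [142 141 143 144 143 133 143  89  65  67  63  85  92  91  91  91  91  91
  91  91  90 109 138 125  81  57  50  49]
316 [143 142 143 143 142 134 146  94  65  65  62  85  93  93  91  91  90  92
  90  91  90 110 138 119  79  51  36  31]
317 [142 142 142 142 141 134 145  94  65  63  61  73  91  92  92  92  90  90
  90  89  90 113 138 113  78  61  57  56]
318 [143 143 141 141 142 134 142 103  66  60  56  57  88  93  92  91  92  91
  91  89  91 117 142 114  77  60  53  52]
px/mm bx [-0.22255699 -0.35986912] by [-0.44970268  0.16654869] z [ 0.01197167 -0.31202073]
[[301.98594974 325.68002859]
 [280.04308142 285.39593327]
 [350.09486087 306.46714508]
 [325.76795982 268.44020789]]
```

```bash
python3 -c "
from h import *
go((480.6,195.2,166.6),-30.3)"
```

```text
t 16.7 row [-0.001, -0.0005, -0.0001, 0.0, 0.0, 0.1731] q6 67.7
```

Emit:
{"api": "drive_tool", "payload": {"plan": [-0.001, -0.0005, 0, 0, 0, 0.1731, 6, -0.001, -0.0005, 0, 0, 0, 0.1731, 6, -0.001, -0.0005, 0, 0, 0, 0.1731, 6, -0.001, -0.0005, 0, 0, 0, 0.1731, 6, -0.001, -0.0005, 0, 0, 0, 0.1731, 6]}}

```text
t: 17.2
eef_pos: [480.6, 195.2, 166.6]
tcp_rot: [[0.981, -0.196, -0.0], [-0.196, -0.981, 0.0], [-0.0, -0.0, -1.0]]
ft_force: [0.0, 0.1, -2.0]
grip_width: 13.7
grip_force: 30.0
```

```bash
python3 -c "
from h import *
go((480.6,195.2,166.6),-30.3)"
```

```text
t 17.2 row [0.0, 0.0, -0.0001, 0.0, 0.0, 0.0528] q6 111.1
```

Emit:
{"api": "drive_tool", "payload": {"plan": [0, 0, 0, 0, 0, 0.0528, 6, 0, 0, 0, 0, 0, 0.0528, 6, 0, 0, 0, 0, 0, 0.0528, 6, 0, 0, 0, 0, 0, 0.0528, 6, 0, 0, 0, 0, 0, 0.0528, 6]}}

```text
t: 17.7
eef_pos: [480.6, 195.2, 166.6]
tcp_rot: [[0.867, -0.499, -0.0], [-0.499, -0.867, -0.0], [-0.0, 0.0, -1.0]]
ft_force: [-0.4, -0.8, -1.0]
grip_width: 13.8
grip_force: 30.0
```

Emit:
{"api": "drive_tool", "payload": {"plan": [0, 0, 0, 0, 0, 0, 6, 0, 0, 0, 0, 0, 0, 6, 0, 0, 0, 0, 0, 0, 6, 0, 0, 0, 0, 0, 0, 6, 0, 0, 0, 0, 0, 0, 6]}}

```text
t: 18.2
eef_pos: [480.6, 195.2, 166.6]
tcp_rot: [[0.866, -0.499, -0.0], [-0.499, -0.866, -0.0], [-0.0, 0.0, -1.0]]
ft_force: [0.5, -0.2, -0.7]
grip_width: 13.6
grip_force: 30.0
```

```bash
python3 -c "
from h import *
go((480.6,195.2,166.6),-30.3);o=arm.get_obs();print(o['eef_pos'],o['joint_velocities'],o['grip_width'])"
```

```text
t 18.2 row [0.0, 0.0, -0.0001, 0.0, 0.0, 0.001] q6 129.7
[480.5937306  195.22254313 166.55682592] [ 0.10031148  0.03705414 -0.10783902 -0.00891919 -0.07157249  0.0994643 ] 13.635368239119922
```

```bash
python3 -c "
from plant import arm
print(arm.sign_off())"
```

```text
the job is handed in; nothing more can be done
None
```

The job is handed in at 18.2 s: the focus collar is at 5 (seen in the picture). The bracket is held level and still, with its underside about 60 mm above the rim and the pin end on the arrow's side; its centring along the arrow is known only to about 1–2 mm.

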